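# Sort left-hand and right-hand mount brackets

## Task

The two loose red brackets on the table are mirror images, one left-hand and one right-hand; each tray already holds one example bracket. Put each loose bracket into the tray whose example has the same hand, standing on its foot on the tray floor beside the example; set them down rather than drop them. Keep the examples standing in their trays and leave the other things on the table where they are.

Things in the scene. Friction and masses are not known exactly. Their poses are not given: they have to be found in the camera images.
- bracket_left_center (a point): Centre of the loose left-hand red bracket, 50x34x42 mm (x, y, z), about 0.1 kg, any yaw, foot down. Foot plate 6 mm thick under all of it. Long wall 42 mm high, 8 thick, along x at y = +13 mm: pinch it from above. End plate 30 high, 6 thick, across x = +22 mm; other side and end open. From above, end plate pointing away from you, the long wall is on the left.
- bracket_right_center (a point): Centre of the loose right-hand red bracket, 50x34x42 mm (x, y, z), about 0.1 kg, any yaw, foot down. Foot plate 6 mm thick under all of it. Long wall 42 mm high, 8 thick, along x at y = -13 mm: pinch it from above. End plate 30 high, 6 thick, across x = +22 mm; other side and end open. From above, end plate pointing away from you, the long wall is on the right.
- sample_left_center (a point): Centre of the left-hand example, same shape, size and axes as the loose left-hand bracket. It stands loose in the blue tray, its long wall next to the tray's +y end, its end plate towards the tray's +x.
- sample_right_center (a point): Centre of the right-hand example, same shape, size and axes as the loose right-hand bracket. It stands loose in the yellow tray, its long wall next to the tray's +y end, its end plate towards the tray's -x.
- tray_left: Blue open tray, fixed, for left-hand brackets. Outside 90 (x) x 120 (y) mm, walls 4 mm thick and 15 mm high, inner floor 4 mm above the origin. Origin: centre of the underside, on the table. The left-hand example bracket takes up the +y end, from y = about +17 mm to the wall; the rest is free.
- tray_right: Yellow open tray, fixed, for right-hand brackets. Outside 90 (x) x 120 (y) mm, walls 4 mm thick and 15 mm high, inner floor 4 mm above the origin. Origin: centre of the underside, on the table. The right-hand example bracket takes up the +y end, from y = about +17 mm to the wall; the rest is free.
- usb_stick: Bystander, to be left alone: blue memory stick, 46 mm long, lying; origin at the centre of its underside.
- hex_driver: Bystander, to be left alone: hex driver with a green handle, 213 mm long, lying; origin at the centre of its underside.
- screw_tin: Bystander, to be left alone: round metal tin, 66 mm across, 27 mm high; origin at the centre of its underside.
- marker_pen: Bystander, to be left alone: white and black marker pen, 135 mm long, lying; origin at the centre of its underside.
- lens_tube: Bystander, to be left alone: black lens tube, 30 mm across and high, standing; origin at the centre of its underside.
- fork_clamp: Bystander, to be left alone: black slotted clamp, 62x28x10 mm, lying; origin at the centre of its underside.
- tape_roll: Bystander, to be left alone: roll of black tape, 58 mm across, 19 mm high; origin at the centre of its underside.

How it is judged:
At the end, for the whole second after the job is handed in: Both left-hand brackets are in the blue tray, both right-hand ones in the yellow: centre within the tray outline (45 mm of its centre in x, 60 mm in y), standing on the tray floor (tilt under 0.15 rad, centre at most 32 mm above the tray underside), at rest (under 20 mm/s) (x of bracket_left_center in the frame of tray_left between -0.045 and 0.045 m and y of bracket_left_center in the frame of tray_left between -0.06 and 0.06 m and z of each of bracket_left_center, sample_left_center in the frame of tray_left below 0.032 m and angle between each of bracket_left_center, sample_left_center, bracket_right_center, sample_right_center's own z axis and vertical below 0.15 rad and linear speed of each of bracket_left, sample_left, bracket_right, sample_right below 0.02 m/s and x of sample_left_center in the frame of tray_left between -0.045 and 0.045 m and y of sample_left_center in the frame of tray_left between -0.06 and 0.06 m and x of bracket_right_center in the frame of tray_right between -0.045 and 0.045 m and y of bracket_right_center in the frame of tray_right between -0.06 and 0.06 m and z of each of bracket_right_center, sample_right_center in the frame of tray_right below 0.032 m and x of sample_right_center in the frame of tray_right between -0.045 and 0.045 m and y of sample_right_center in the frame of tray_right between -0.06 and 0.06 m); the robot touches nothing.
It fails at once if the left-hand bracket is dropped: it is in the air touching nothing, its centre more than 55 mm above the table (a fall of more than about 30 mm) (height (world z) of bracket_left_center above 0.055 m and contact force between bracket_left and anything else below 0.01 N).
It fails at once if the right-hand bracket is dropped: it is in the air touching nothing, its centre more than 55 mm above the table (a fall of more than about 30 mm) (height (world z) of bracket_right_center above 0.055 m and contact force between bracket_right and anything else below 0.01 N).
It fails at once if a bystander is moved more than 30 mm (distance of any of usb_stick, hex_driver, screw_tin, marker_pen, lens_tube, fork_clamp, tape_roll from where it was at the start of the episode above 0.03 m).
It also fails if it takes over 54 s, if anything falls off the work surface, if the arm or the gripper's body presses on something with over 40 N, if the wrist force passes 120 N, or if a joint passes its speed limit or range.

## Robot

A 6-joint arm with a two-finger parallel gripper is mounted at the origin on a cart in front of the work surface, level with it; the furniture and walls round the work are solid. World frame = base frame: x ahead of the robot, y to its left, z up, the work surface at z = 0. Lengths are in m, angles in rad, forces in N, time in s.
With the tool pointing down it reaches from about 0.35 to 0.85 m from the base axis. Payload 8.1 kg.
Tool frame: the origin (TCP) lies midway between the tips of the shut fingers; the grasp point (between the pads) lies robot.grasp_offset behind it (robot.grasp_offset is the distance from the TCP to the grasp point, in m); z points along the fingers, y is the direction in which the jaws open and shut (so a half turn about z gives the same grasp; the last joint's range is limited). The gripper opens to 93 mm and grips with 3 to 60 N. Pads are 15 mm wide; open, the fingers measure 128 mm over their backs; the gripper's body (75 mm by 188 mm) begins 65 mm behind the grasp point.
Start: joints at [1.193, 0.13, 1.488, -0, 1.523, -0.085], TCP at [0.173, 0.574, 0.219] pointing down, gripper open.
Joint ranges: [-2.96, 2.96], [-0.89, 2.26], [0.02, 2.5], [-1.34, 4.48], [0, 2.73], [-2.66, 2.66]. Speed limits (rad/s): [2.39, 2.39, 2.79, 3.14, 3.14, 3.14].

## Interface

Orientations are given as a rotation vector (axis times angle).
In Python, from plant import robot gives the robot as it stands.
- The arm moves only by the shell command python3 -m handwheel 'ROWS' [OPENING] [FORCE]. ROWS is text: rows parted by semicolons, each of 6 numbers parted by spaces: the shift along the world's x, y, z each as a share of 0.3 m, from -1 to 1, then the turn, a rotation vector about the world's x, y, z each as a share of 45 degrees, from -1 to 1. A call has 1 to 5 rows; each row is the pose to reach, as a shift and turn from the pose commanded when the call began; what a row does not reach only later rows make up. A row lasts 1/10 s, in which the tool goes at most 50 mm and 8.59 degrees, less where a joint would pass 70% of its speed; a pose out of reach is approached as far as the arm can. A call with a number of a shift or a turn outside -1 to 1 is refused whole. A call with a gripper value outside its range is refused whole. OPENING is the closure, from -1 (fully open) to 1 (shut), set as the call begins (- or left out, the last holds). The fingers move at their own pace and stop on an object; FORCE is the grip in N (left out, the last holds). Time passes only in rows, so rows that repeat a pose let the fingers close. It gives the time, the measured TCP pose, the force and the opening at its end, in the units of the state.
- robot.read_state(): the state, without advancing time (a new reading comes with each control period).
- robot.read_camera(name): name is "side" or "top" or "wrist"; returns (picture, depth): 400x640x3 uint8, red, green, blue; 400x640 float32, m along the optical axis (not along the pixel's ray), 0 where there is no reading.
- robot.camera_model(name): a dict with "camera_matrix" (3x3 intrinsics, pixels), "pose" (4x4, takes a point from camera to world coordinates); the wrist camera has in their place "tool_from_camera" (4x4, takes a point from camera to tool coordinates, whose origin is the TCP and whose axes are the flange's). Camera axes: x right, y down, z forward; pixel columns grow to the right and rows downward; lengths in m; the calibration is good to about 2 mm. A picture is of the moment at which its call begins: read the wrist's pose just before it. camera_model takes no time and is no camera call.
- robot.close_job(): hands the job in, once; it reports no verdict.
Trained networks look in the newest picture that a camera, given by its name, has taken for a name from the list of things; names that differ only in an ending like _2 or _b are one class to them, and where a whole thing is asked for, a point or a joint stands for the part that bears it (a point fixed in the world has none). Each returns a list of dicts, best first, with "conf" (0 to 1); they miss things now and then, are a little off and sometimes report something else, mostly with a low value. They report only what shows in the picture. A call takes as long as a camera call.
- robot.look_for(camera, query): "rect" ([centre column, centre row, width, height] in pixels, round what is visible of it).
- robot.silhouettes(camera, query): "pixels" (400x640 bool, what is visible of it) and "rect" ([centre column, centre row, width, height] in pixels, round what is visible of it).
- robot.tip_of(camera, query): "at" ([row, column] in pixels: a listed point, or the origin of a listed thing).
The state is a dict: "t": time; "q": joint angles; "dq": joint speeds; "joint_torque": joint torques, N m; "tool_pos": TCP position; "orientation": TCP orientation; "force": force on the tool from outside, world axes, zero at the start; "wrist_torque": the same for the moment, N m; "opening": finger opening in m.
Only numpy, scipy, OpenCV 4.12 (cv2) and the standard library are available. Lean on these libraries where they do the work, as an engineer would, in place of code of your own. Each camera call takes 0.05 s, during which the arm holds its last target.

## Working session

There is one attempt and no reset: what is moved stays moved. The work goes in short steps, Python scripts to look and compute and a shell command to move; the robot and the scene stay as the last step left them, time stands still between calls to the robot, and variables do not carry over. Pictures are saved under pics/ and viewed, and the job is handed in when it is done.

```bash
ls; mkdir -p pics; python3 - <<'E'
from plant import robot
import cv2,numpy as np
s=robot.read_state(); print(s, robot.grasp_offset)
for n in ("top","side","wrist"):
    p,d=robot.read_camera(n); cv2.imwrite(f"pics/{n}0.png",p[:,:,::-1]); np.savez(f"{n}0.npz",p=p,d=d)
    m=robot.camera_model(n); print(n,{k:np.round(v,3).tolist() for k,v in m.items()})
E
```

```text
pics
{'t': 0.0, 'q': array([ 1.19259348e+00,  1.31163392e-01,  1.48928575e+00, -3.62904005e-05,
        1.52296254e+00, -8.54019723e-02]), 'dq': array([-3.04152776e-04, -5.79095540e-04, -3.57006222e-06, -1.07463544e-03,
        1.59579833e-04,  3.91001172e-05]), 'joint_torque': array([-8.33876857e-04, -5.59853911e+01, -4.91752446e+01,  7.67600304e-02,
        3.56853276e-02, -2.14168635e-04]), 'tool_pos': array([0.1729653 , 0.57394066, 0.21758255]), 'orientation': array([-4.58230600e-01, -3.10760639e+00,  2.79363621e-03]), 'force': array([-0.40622081, -0.24128552,  0.15842267]), 'wrist_torque': array([-0.03968817,  0.00650845,  0.01820251]), 'opening': 0.0929352143631213} 0.0188
top {'camera_matrix': [[512.179, 0.0, 314.067], [0.0, 512.179, 194.573], [0.0, 0.0, 1.0]], 'pose': [[0.017, -0.996, 0.086, 0.375], [-1.0, -0.018, -0.021, -0.104], [0.023, -0.086, -0.996, 1.578], [0.0, 0.0, 0.0, 1.0]]}
side {'camera_matrix': [[489.231, 0.0, 319.763], [0.0, 489.231, 203.093], [0.0, 0.0, 1.0]], 'pose': [[0.995, -0.052, 0.088, 0.341], [-0.102, -0.498, 0.861, -1.587], [-0.001, -0.865, -0.501, 0.901], [0.0, 0.0, 0.0, 1.0]]}
wrist {'camera_matrix': [[325.786, 0.0, 312.592], [0.0, 325.786, 199.585], [0.0, 0.0, 1.0]], 'tool_from_camera': [[-0.0, -0.963, -0.27, 0.075], [1.0, -0.0, -0.0, -0.0], [-0.0, -0.27, 0.963, -0.165], [0.0, 0.0, 0.0, 1.0]]}
```

View pics/top0.png

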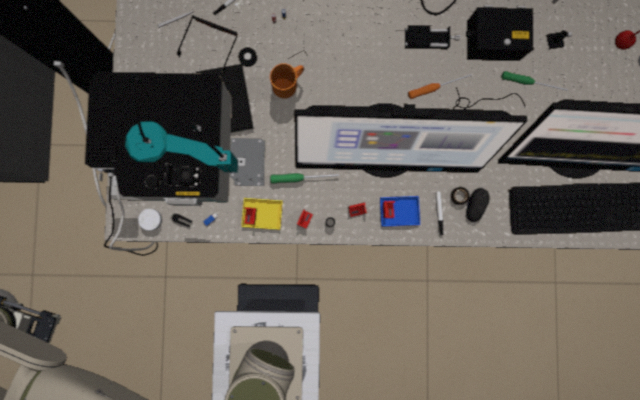

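View pics/side0.png

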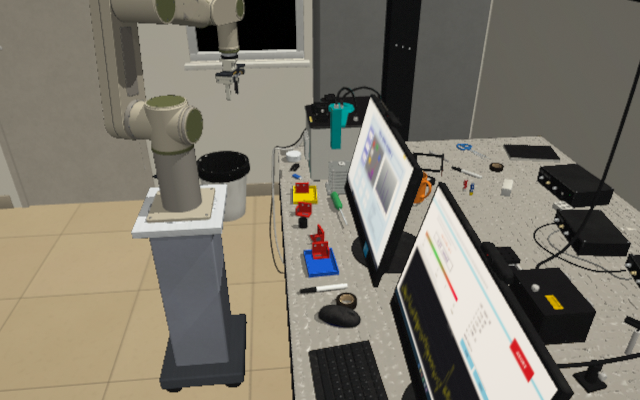

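View pics/wrist0.png

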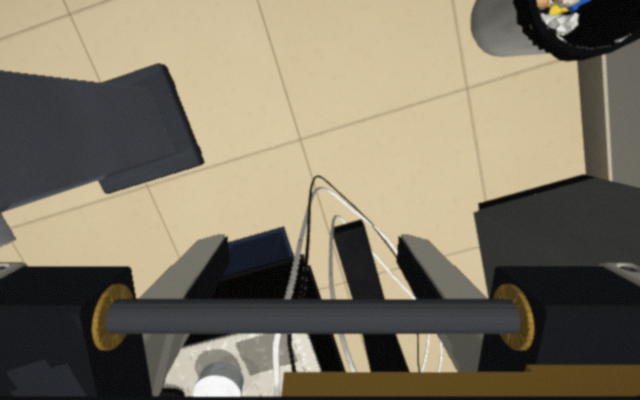

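Top view: the yellow tray is at about (262,214) and the blue at (400,212). The loose brackets are at (305,219) and (357,210), and the monitor stands behind at rows 105–170. I'll localise these coarsely from the top depth.

```bash
cat > h.py <<'E'
import numpy as np,cv2
from scipy.spatial.transform import Rotation as R
def cloud(d,K,T):
    v,u=np.mgrid[:d.shape[0],:d.shape[1]]
    c=np.stack([(u-K[0,2])/K[0,0]*d,(v-K[1,2])/K[1,1]*d,d],-1)
    return c@T[:3,:3].T+T[:3,3]
def toolT(s):
    T=np.eye(4);T[:3,:3]=R.from_rotvec(s["orientation"]).as_matrix();T[:3,3]=s["tool_pos"];return T
E
python3 - <<'E'
from plant import robot
from h import *
z=np.load("top0.npz");p,d=z["p"],z["d"]
m=robot.camera_model("top");P=cloud(d,m["camera_matrix"],m["pose"])
hsv=cv2.cvtColor(p,cv2.COLOR_RGB2HSV)
def comp(mask,name):
    n,l,st,c=cv2.connectedComponentsWithStats(mask.astype(np.uint8))
    for i in range(1,n):
        if st[i,4]>60:
            q=P[l==i]; print(name,st[i],"mean",np.round(q.mean(0),3),"min",np.round(q.min(0),3),"max",np.round(q.max(0),3), "rect",cv2.minAreaRect(q[:,:2].astype(np.float32)))
h,s,v=hsv[...,0],hsv[...,1],hsv[...,2]
roi=np.zeros_like(h,bool);roi[185:245,140:520]=1
comp(roi&((h<8)|(h>172))&(s>150)&(v>60),"red")
comp(roi&(h>22)&(h<35)&(s>150),"yel")
comp(roi&(h>105)&(h<125)&(s>150),"blue")
for (u,v) in [(380,160),(400,165),(300,165),(240,165),(262,155),(330,221),(290,178),(305,242),(300,235)]: print(u,v,np.round(P[v,u],3))
cv2.imwrite("pics/topz.png",cv2.resize(p[150:260,130:530],None,fx=2,fy=2,interpolation=cv2.INTER_CUBIC)[:,:,::-1])
cv2.imwrite("pics/topz2.png",cv2.resize(p[190:240,230:430],None,fx=4,fy=4,interpolation=cv2.INTER_CUBIC)[:,:,::-1])
E
```

```text
red [384 201   9  16 115] mean [ 0.47 -0.36  0.04] min [ 0.375 -0.379  0.002] max [ 0.494 -0.104  1.578] rect ((0.43616488575935364, -0.23897027969360352), (0.04703373834490776, 0.29284077882766724), 15.036848068237305)
red [349 203  17  13 146] mean [ 0.468 -0.269  0.026] min [ 0.375 -0.293 -0.004] max [ 0.486 -0.104  1.578] rect ((0.43372276425361633, -0.19321992993354797), (0.03454766049981117, 0.21086139976978302), 23.739835739135742)
red [245 208  11  16 117] mean [0.443 0.054 0.035] min [ 0.375 -0.104 -0.   ] max [0.465 0.072 1.578] rect ((0.42157500982284546, -0.018577277660369873), (0.18825854361057281, 0.04497064650058746), 74.9814682006836)
red [298 211  14  17 133] mean [ 0.434 -0.108  0.029] min [ 0.375 -0.129 -0.004] max [ 0.458 -0.09   1.578] rect ((0.41874781250953674, -0.10343721508979797), (0.030272111296653748, 0.08109943568706512), 69.83185577392578)
yel [242 199  40  30 837] mean [0.452 0.012 0.004] min [ 0.406 -0.037 -0.008] max [0.495 0.081 0.023] rect ((0.4496546983718872, 0.021249890327453613), (0.11559342592954636, 0.08621209859848022), 86.98806762695312)
blue [381 197  38  29 825] mean [ 0.463 -0.409  0.015] min [ 0.375 -0.463 -0.012] max [ 0.51  -0.104  1.578] rect ((0.4478551745414734, -0.27987635135650635), (0.09361682832241058, 0.3693222999572754), 8.109400749206543)
380 160 [ 0.598 -0.317  0.166]
400 165 [ 0.591 -0.381  0.125]
300 165 [ 0.589 -0.093  0.101]
240 165 [0.585 0.081 0.102]
262 155 [0.616 0.018 0.1  ]
330 221 [ 0.431 -0.188  0.003]
290 178 [ 0.559 -0.063  0.026]
305 242 [ 0.365 -0.112 -0.001]
300 235 [ 0.386 -0.097 -0.002]
```

View pics/topz2.png

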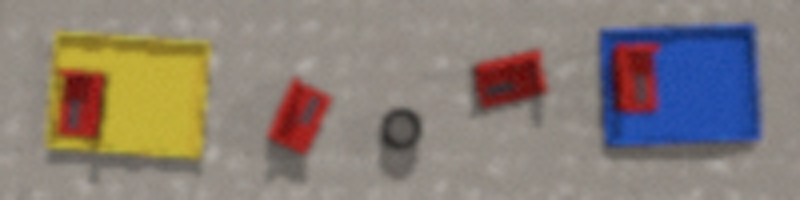

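```bash
python3 - <<'E'
from plant import robot
from h import *
z=np.load("top0.npz");d=z["d"]
m=robot.camera_model("top");P=cloud(d,m["camera_matrix"],m["pose"])
P=P[d>0]
for x in np.arange(0.30,0.76,0.03):
    r=[]
    for y in np.arange(0.55,-0.62,-0.05):
        k=(abs(P[:,0]-x)<.015)&(abs(P[:,1]-y)<.025)
        r.append("%4d"%(P[k,2].max()*1000) if k.any() else "   .")
    print("%.2f"%x,*r)
E
```

```text
0.30 -452 -345 -787 -784 -787 -791 -778 -783 -780 -786 -778 -783 -785 -781 -778 -782 -787 -785 -785 -780 -779 -786 -785 -782
0.33 -559    2    2 -784 -780 -785 -791 -783 -782 -776 -782 -781 -784 -779 -783 -785 -784 -782 -777 -784 -785 -783 -780 -782
0.36 -614    9   18    6    8   10    8    6    9    5   11    8    8    5    7    7   14    9    7    9    8    6    6    6
0.39    .    8   16   30   33    8   10    8    6    7    8    9   18   10   10    9    6    7    9   11    7    8   19    8
0.42    .    6   25   34   33   32   16   18   12   18   52   21   18   46   34   35    8    9   18   17   20   13   18   11
0.45    .    5   63   33   32   15   15   14   13   16   49   11   18   48    9   32   14   34   48   15   17   17   21   35
0.48  -50    7  111  236  240  241  241  244  242  237   38   21   20   10    8    6   46   46   51   36   21   19   22   41
0.51  -29    4  210  239  242  274  294  297  293  238   19    8    7    7    8    9    7    8   17   20   20   25   23   27
0.54  -19   10  237  242  240  274  294  297  295  312  105  104   31   28    7    9    6    6    7 
[... 199 characters left out ...]
  384  110  105    9  235  237  235  240  240  238  243  248  243  247  252
0.63    .    .  241  245  251  305  252  247  378  239  105  106    7  359  363  365  362  372  370  367  372  373  372  374
0.66    .    .  241  245  252  319  250  320  344  240  106  103    8  426  424  424  424  445  447  444  425  424  424  423
0.69   16    .  241  241  241  325  241  239  241  240    8    8   10  412  404  404  407  440  442  440  403  403  405  403
0.72   27    .  243  240  326  326  240  242  242  238   21    9    6    .    .    .    .    .    .    .    .    .    .    .
0.75   38    .  242  242  316  241  243  240  241  241   22    9    7    .    .    .    .    .    .    .    .    .    .    .
```

```bash
python3 -m handwheel '0.31 -0.45 0.25 0 0 0;0.62 -0.91 0.5 0 0 0;0.62 -0.91 0.5 0 0 0;0.62 -0.91 0.5 0 0 0;0.62 -0.91 0.5 0 0 0'
```

```text
t: 0.65
tool_pos: [0.3018, 0.3847, 0.3226]
orientation: [-0.458, -3.108, 0.0]
force: [0.2, 0.5, -0.1]
opening: 0.0929
```

```bash
python3 -m handwheel '0.26 -0.95 0.13 0 0 0.38;0.26 -0.95 0.13 0 0 0.38;0.26 -0.95 0.13 0 0 0.38;0.26 -0.95 0.13 0 0 0.38;0.26 -0.95 0.13 0 0 0.38' && python3 -m handwheel '0.26 -0.5 -0.1 0 0 0.05;0.26 -0.83 -0.2 0 0 0.05;0.26 -0.83 -0.3 0 0 0.05;0.26 -0.83 -0.3 0 0 0.05;0.26 -0.83 -0.3 0 0 0.05'
```

```text
t: 1.15
tool_pos: [0.364, 0.1558, 0.3535]
orientation: [-0.01, 3.141, 0.0]
force: [1.9, -0.0, 0.6]
opening: 0.093
t: 1.65
tool_pos: [0.4354, -0.0684, 0.2737]
orientation: [-0.07, 3.14, -0.0]
force: [1.1, -0.4, 0.5]
opening: 0.0928
```

```bash
cat > look.py <<'E'
import sys
from plant import robot
from h import *
n=sys.argv[1]
s=robot.read_state(); p,d=robot.read_camera("wrist")
T=toolT(s)@robot.camera_model("wrist")["tool_from_camera"]
np.savez(n+".npz",p=p,d=d,T=T,K=robot.camera_model("wrist")["camera_matrix"])
cv2.imwrite(f"pics/{n}.png",p[:,:,::-1]); print(s["tool_pos"],s["opening"],s["t"])
E
python3 look.py w1
```

```text
[ 0.43539375 -0.068385    0.27365901] 0.09281066056577542 1.65
```

View pics/w1.png

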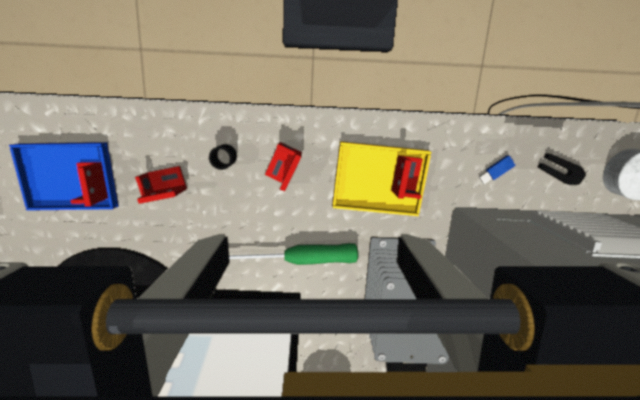

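```bash
python3 -m handwheel '0.1 -0.4 -0.27 0 0 -0.05;0.1 -0.4 -0.27 0 0 -0.05;0.1 -0.4 -0.27 0 0 -0.05;0.1 -0.4 -0.27 0 0 -0.05;0.1 -0.4 -0.27 0 0 -0.05' && python3 look.py w2; python3 - <<'E'
import numpy as np,cv2
from h import *
z=np.load("w2.npz");p=z["p"];P=cloud(z["d"],z["K"],z["T"])
hsv=cv2.cvtColor(p,cv2.COLOR_RGB2HSV);h,s,v=cv2.split(hsv)
red=((h<8)|(h>172))&(s>120)
n,l,st,c=cv2.connectedComponentsWithStats(red.astype(np.uint8))
for i in range(1,n):
    if st[i,4]>200:
        q=P[l==i];print(st[i],np.round(np.percentile(q,[1,99],axis=0),3).tolist())
        hh,e=np.histogram(q[:,2],bins=np.arange(-.005,.06,.004));print(hh)
        t=q[q[:,2]>q[:,2].max()-0.007] ; print(" top rect",cv2.minAreaRect(t[:,:2].astype(np.float32)),t[:,2].mean())
print("table",np.median(P[110:125,200:400,2]))
E
```

```text
t: 2.2
tool_pos: [0.4645, -0.1865, 0.1922]
orientation: [0.006, -3.139, -0.003]
force: [-0.6, 0.1, 0.5]
opening: 0.0933
[ 0.46454337 -0.18649388  0.19215019] 0.09328929604739049 2.2
[ 362  125   57   60 1882] [[0.407, -0.13, 0.003], [0.459, -0.088, 0.042]]
[  0   7 901  50  47  56  56  50 208  41  51 410   1   0   0   0]
 top rect ((0.38969263434410095, -0.18720848858356476), (0.0, 0.0), 0.0) 0.35747615977051483
[ 519  136   47   52 1575] [[0.416, 0.039, 0.007], [0.465, 0.071, 0.046]]
[  0   0  16  96 108 118 110 122 129 206  96 122 444   1   0   0]
 top rect ((0.38969263434410095, -0.18720848858356476), (0.0, 0.0), 0.0) 0.3574761597705148
[ 127  160   41   54 1433] [[0.442, -0.381, 0.008], [0.491, -0.347, 0.046]]
[  0   0   1 238  74  88  85  90 100 170  71 100 409   1   0   0]
 top rect ((0.38969263434410095, -0.18720848858356476), (0.0, 0.0), 0.0) 0.3574761597705148
[ 206  160   57   48 1768] [[0.445, -0.293, 0.003], [0.484, -0.242, 0.042]]
[  1   9 867  54  54  43  49  71 168  37  41 368   1   0   0   0]
 top rect ((0.38969263434410095, -0.18720848858356476), (0.0, 0.0), 0.0) 0.35747615977051483
table -0.0007185586692751988
```

View pics/w2.png

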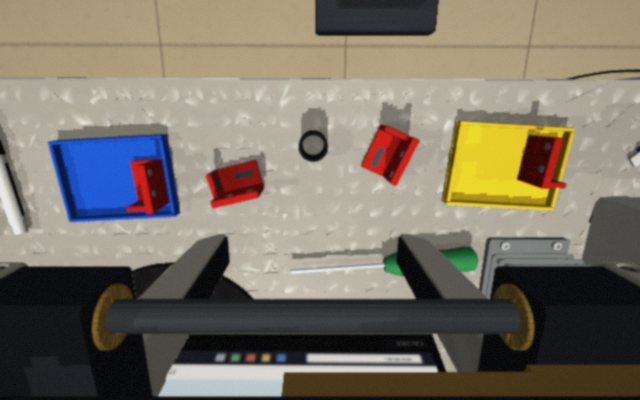

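The loose brackets are at (235,183) and (390,155), and all four brackets show clearly in depth. Next I'll fit the wall top and end-plate top of each bracket, and the trays.

```bash
cat > fit.py <<'E'
import sys
from h import *
z=np.load(sys.argv[1]+".npz");p=z["p"];P=cloud(z["d"],z["K"],z["T"])
h,s,v=cv2.split(cv2.cvtColor(p,cv2.COLOR_RGB2HSV))
def show(nm,q):
    c,wh,a=cv2.minAreaRect((q[:,:2]*1000).astype(np.float32));print("  ",nm,np.round(c,1),np.round(wh,1),round(a,1),"med",np.round(np.median(q,0)*1000,1))
    return np.array(c),wh,a
def comps(m,mn):
    n,l,st,c=cv2.connectedComponentsWithStats(m.astype(np.uint8))
    return [(l==i,st[i]) for i in range(1,n) if st[i,4]>mn]
ok=z["d"]>0
for m,st in comps((((h<8)|(h>172))&(s>120)),200):
    m=cv2.erode(m.astype(np.uint8),np.ones((2,2)))>0
    q=P[m&ok]; b=0.004 if q[:,2][q[:,2]<.1].max()>0.044 else 0
    print("bracket",st[:2],"base",b)
    W=q[abs(q[:,2]-b-.0415)<.003]; E=q[abs(q[:,2]-b-.0295)<.0015]; F=q[abs(q[:,2]-b-.006)<.003]
    wc=W[:,:2].mean(0);_,_,vt=np.linalg.svd(W[:,:2]-wc);ax=vt[0]
    show("wall",W);
    if len(E)>3: show("end",E)
    if len(F)>3: show("foot",F)
    if (E[:,:2].mean(0)-wc)@ax<0: ax=-ax
    nrm=np.array([-ax[1],ax[0]]); # left of x axis
    al=(W[:,:2]-wc)@ax; wc=wc+ax*(np.percentile(al,99)+np.percentile(al,1))/2
    side=(np.r_[F[:,:2],E[:,:2]].mean(0)-wc)@nrm
    hand="right" if side>0 else "left"
    cen=wc+nrm*np.sign(side)*.013
    print("  ==>",hand,"len",round(np.ptp(al),4),"wall centre",np.round(wc,4),"centre",np.round(cen,4),"yaw deg",round(np.degrees(np.arctan2(ax[1],ax[0])),1))
for nm,m0 in (("yellow",(h>20)&(h<35)&(s>130)),("blue",(h>105)&(h<125)&(s>130))):
    for m,st in comps(m0,1500):
        q=P[m&ok]; print(nm,st); show("all",q[(q[:,2]>.001)&(q[:,2]<.02)]); show("rim",q[(abs(q[:,2]-.015)<.002)])
E
python3 fit.py w2
```

```text
bracket [362 125] base 0
   wall [439.3 -97.2] [ 8.3 47.8] 66.2 med [438.3 -96.7  40.9]
   end [ 430.4 -100.9] [51.3 23.8] 7.8 med [ 413.7 -102.7   29.1]
   foot [ 434.9 -112.9] [25.7 43.4] 66.6 med [ 432.9 -111.     5.1]
  ==> right len 0.0478 wall centre [ 0.4391 -0.0973] centre [ 0.4339 -0.1092] yaw deg 156.6
bracket [519 136] base 0.004
   wall [439.8  45. ] [ 9.7 47. ] 85.9 med [439.1  43.8  44.8]
   end [448.2  46.3] [55.8 27.4] 32.1 med [457.2  42.5  33.4]
   foot [439.9  41.1] [ 2.3 43.7] 86.0 med [439.2  41.2  11.1]
  ==> right len 0.047 wall centre [0.4397 0.0441] centre [0.4408 0.057 ] yaw deg -4.7
bracket [127 160] base 0.004
   wall [ 466.7 -351.8] [49.9  8.7] 3.5 med [ 465.5 -351.5   44.9]
   end [ 471.6 -353.9] [27.7 56.4] 63.8 med [ 487.6 -362.5   33. ]
   foot [ 466.5 -363.8] [45.2 32.1] 3.1 med [ 462.5 -376.4    9.5]
  ==> left len 0.0499 wall centre [ 0.4666 -0.3515] centre [ 0.4673 -0.3645] yaw deg 3.4
bracket [206 160] base 0
   wall [ 477.4 -264.9] [ 8.1 48.4] 13.8 med [ 477.2 -264.3   40.9]
   end [ 472.4 -270.8] [54.8 22.4] 74.6 med [ 469.8 -289.2   29.1]
   foot [ 462.9 -266.7] [28.1 44.5] 13.7 med [ 463.1 -268.9    5. ]
  ==> left len 0.0484 wall centre [ 0.4772 -0.2648] centre [ 0.4646 -0.2679] yaw deg -76.2
yellow [ 442  121  133   90 7876]
   all [448.6  22.8] [122.  90.] 86.7 med [449.3  13.3   3.4]
   rim [448.6  22.2] [120.6  89.8] 86.8 med [439.9  20.2  14. ]
blue [  49  135  130   87 7656]
   all [ 463.7 -400.8] [ 89.6 120.7] 3.4 med [ 459.4 -416.     3.4]
   rim [ 463.6 -400.5] [ 89.3 119.7] 3.3 med [ 452.1 -398.6   13.9]
```

```bash
python3 - <<'E'
import numpy as np,cv2
p=np.load("w2.npz")["p"][:,:,::-1]
f=lambda a,b,c,d:cv2.resize(p[a:b,c:d],(390,290),interpolation=cv2.INTER_CUBIC)
cv2.imwrite("pics/zoom.png",np.vstack([np.hstack([f(110,210,200,270+65),f(100,200,330,465)]),np.hstack([f(130,230,40,175),f(115,215,440,575)])]))
E
```

```text
(no output)
```

View pics/zoom.png

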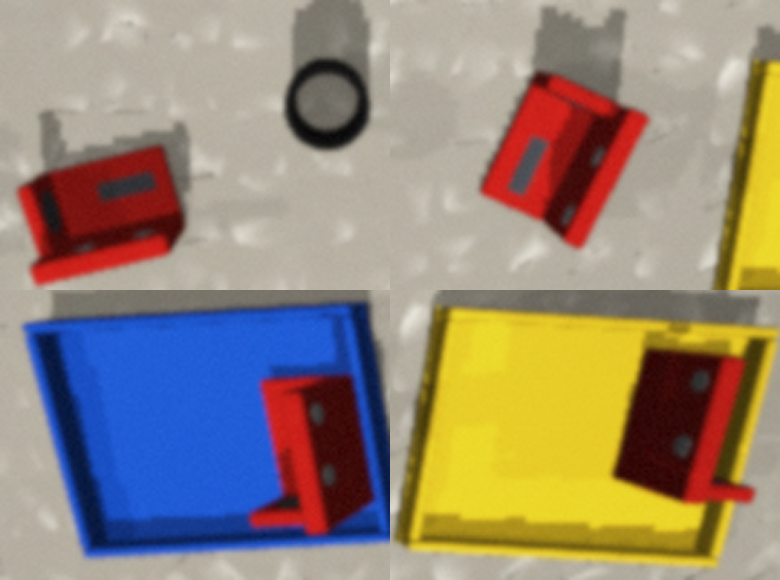

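```bash
python3 - <<'E'
from h import *
from plant import robot
m=robot.camera_model("top");z=np.load("top0.npz");A=cloud(z["d"],m["camera_matrix"],m["pose"]);A=A[z["d"]>0]
m=robot.camera_model("side");z=np.load("side0.npz");B=cloud(z["d"],m["camera_matrix"],m["pose"]);B=B[z["d"]>0]
z=np.load("w1.npz");C=cloud(z["d"],z["K"],z["T"]);C=C[z["d"]>.25]
z=np.load("w2.npz");D=cloud(z["d"],z["K"],z["T"]);D=D[z["d"]>.2]
for n,P in (("top",A),("side",B),("w1",C),("w2",D)):
    print(n)
    for z0 in np.arange(.05,.3,.02):
        r=[]
        for y in (-.1,-.15,-.2,-.25,-.3,-.35,-.4,-.45):
            k=(abs(P[:,1]-y)<.025)&(P[:,2]>z0)&(P[:,2]<z0+.02)&(P[:,0]>.5)&(P[:,0]<.75)
            r.append("%.3f(%d)"%(np.percentile(P[k,0],3),k.sum()) if k.sum()>2 else " . ")
        print("%.2f"%z0,*r)
E
```

```text
top
0.05  .   .   .   .   .   .   .   . 
0.07 0.582(20) 0.582(17) 0.581(16) 0.581(15) 0.580(18) 0.581(17) 0.580(13) 0.579(18)
0.09 0.584(42) 0.584(43) 0.583(43) 0.583(41) 0.582(40) 0.580(47) 0.581(45) 0.581(49)
0.11 0.589(36) 0.588(39) 0.587(42) 0.587(40) 0.586(40) 0.586(41) 0.585(34) 0.585(35)
0.13 0.590(47) 0.591(44) 0.591(43) 0.590(47) 0.589(51) 0.589(42) 0.589(51) 0.588(49)
0.15 0.596(45) 0.596(54) 0.595(51) 0.595(49) 0.595(53) 0.593(47) 0.594(50) 0.594(48)
0.17 0.601(53) 0.601(49) 0.600(51) 0.599(52) 0.600(45) 0.599(55) 0.598(51) 0.599(49)
0.19 0.606(50) 0.604(56) 0.605(55) 0.604(52) 0.603(55) 0.604(51) 0.603(55) 0.602(55)
0.21 0.611(47) 0.610(55) 0.610(56) 0.609(54) 0.609(58) 0.608(57) 0.608(50) 0.607(55)
0.23 0.615(53) 0.614(64) 0.615(54) 0.613(59) 0.614(55) 0.612(57) 0.613(59) 0.612(59)
0.25 0.620(59) 0.620(56) 0.619(60) 0.619(61) 0.618(59) 0.617(57) 0.618(64) 0.617(61)
0.27 0.624(56) 0.624(66) 0.623(67) 0.623(61) 0.623(61) 0.622(67) 0.622(57) 0.622(62)
0.29 0.628(64) 0.629(68) 0.628(69) 0.628(69) 0.627(66) 0.627(66) 0.627(70) 0.627(68)
side
0.05  .   .   .   .   .   .   .   
[... 1565 characters left out ...]
 .   .   . 
0.27  .   .   .   .   .   .   .   . 
0.29  .   .   .   .   .   .   .   . 
w2
0.05  .   .   .   .   .   .   .   . 
0.07  .   .   .   .   .   .   .   . 
0.09 0.585(225) 0.585(216) 0.584(192) 0.584(166) 0.584(65)  .   .   . 
0.11 0.586(1075) 0.586(1130) 0.586(1141) 0.585(1148) 0.585(536)  .   .   . 
0.13 0.590(783) 0.589(876) 0.589(1072) 0.589(1468) 0.589(770)  .   .   . 
0.15  .   .  0.593(296) 0.593(1009) 0.593(543)  .   .   . 
0.17  .   .   .   .   .   .   .   . 
0.19  .   .   .   .   .   .   .   . 
0.21  .   .   .   .   .   .   .   . 
0.23  .   .   .   .   .   .   .   . 
0.25  .   .   .   .   .   .   .   . 
0.27  .   .   .   .   .   .   .   . 
0.29  .   .   .   .   .   .   .   .
```

```bash
python3 -m handwheel '-0.085 0.297 -0.15 0 0 -0.2;-0.085 0.297 -0.374 0 0 -0.524;-0.085 0.297 -0.374 0 0 -0.524;-0.085 0.297 -0.374 0 0 -0.524;-0.085 0.297 -0.374 0 0 -0.524' 0.14 30; python3 look.py w3; cat > yaw.py <<'E'
from plant import robot
from h import *
s=robot.read_state();M=toolT(s)
print(np.round(s["tool_pos"],4),"jaw yaw",round(np.degrees(np.arctan2(M[1,1],M[0,1])),2),"zaxis",np.round(M[:3,2],3),"op",s["opening"],"F",np.round(s["force"],1),s["t"])
E
python3 yaw.py
```

```text
t: 2.75
tool_pos: [0.4401, -0.0962, 0.0821]
orientation: [0.625, 3.078, -0.0]
force: [0.0, -0.2, 0.5]
opening: 0.0576
[ 0.44005693 -0.09619175  0.08210344] 0.05762605367701891 2.75
[ 0.4416 -0.0974  0.0837] jaw yaw 66.98 zaxis [ 0.003 -0.001 -1.   ] op 0.053529070966336266 F [0.5 0.2 1.1] 2.8
```

View pics/w3.png

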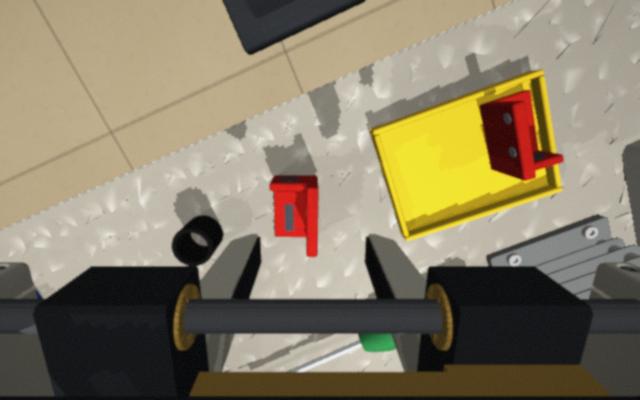

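```bash
python3 fit.py w3 | grep -E "==>|bracket|rim|yellow"; python3 yaw.py
```

```text
bracket [481  91] base 0.004
  ==> right len 0.0491 wall centre [0.4391 0.0443] centre [0.4402 0.0573] yaw deg -4.8
bracket [270 176] base 0
  ==> right len 0.0495 wall centre [ 0.4384 -0.0964] centre [ 0.4334 -0.1084] yaw deg 157.5
yellow [  370    70   192   171 16760]
   rim [448.5  22.6] [120.   89.9] 86.8 med [435.8  26.9  13.9]
[ 0.4416 -0.0974  0.0837] jaw yaw 66.98 zaxis [ 0.003 -0.001 -1.   ] op 0.053529070966336266 F [0.5 0.2 1.1] 2.8
```

```bash
python3 -m handwheel '-0.006 0.003 -0.1 0 0 0;-0.006 0.003 -0.2 0 0 0;-0.006 0.003 -0.23 0 0 0;-0.006 0.003 -0.23 0 0 0;-0.006 0.003 -0.23 0 0 0' && python3 yaw.py && python3 -m handwheel '0 0 0 0 0 0;0 0 0 0 0 0;0 0 0 0 0 0;0 0 0 0 0 0;0 0 0 0 0 0' 1 30
```

```text
t: 3.3
tool_pos: [0.44, -0.0973, 0.0144]
orientation: [0.632, 3.074, -0.001]
force: [0.5, 0.7, 0.4]
opening: 0.0399
[ 0.44   -0.0973  0.0144] jaw yaw 66.76 zaxis [ 0.003 -0.001 -1.   ] op 0.03987968554381485 F [0.5 0.7 0.4] 3.3
t: 3.8
tool_pos: [0.4382, -0.0964, 0.0124]
orientation: [0.633, 3.077, -0.0]
force: [-0.4, -0.5, 1.3]
opening: 0.0078
```

```bash
python3 -m handwheel '0 0 0.1 0 0 0;0 0 0.2 0 0 0;0 0.1 0.23 0 0 0.1;0.031 0.25 0.23 0 0 0.25;0.031 0.354 0.23 0 0 0.436' && python3 -m handwheel '0 0 0 0 0 0;0 0 0 0 0 0;0 0 0 0 0 0' && python3 yaw.py; python3 look.py w4; python3 fit.py w4
```

```text
t: 4.3
tool_pos: [0.4483, 0.0115, 0.082]
orientation: [0.093, 3.138, 0.001]
force: [0.9, -0.5, -0.5]
opening: 0.0077
t: 4.6
tool_pos: [0.4472, 0.0091, 0.081]
orientation: [-0.103, -3.139, 0.001]
force: [-0.6, 0.1, -1.1]
opening: 0.0078
[0.4472 0.0091 0.081 ] jaw yaw 86.24 zaxis [-0. -0. -1.] op 0.007759847771334749 F [-0.6  0.1 -1.1] 4.6
[0.44722588 0.00907511 0.08097463] 0.007759847771334749 4.6
bracket [355 166] base 0.004
   wall [439.5  45.1] [ 8.4 49.5] 85.5 med [437.6  44.9  44.9]
   end [444.1  48.6] [57.  26.7] 24.9 med [462.1  58.7  33.1]
   foot [438.9  62.3] [24.1 43.7] 85.8 med [441.   65.    9.1]
  ==> right len 0.0495 wall centre [0.4391 0.0449] centre [0.4402 0.0578] yaw deg -4.7
bracket [252 204] base 0.004
   wall [0. 0.] [0. 0.] 0.0 med [nan nan nan]fit.py:17: RuntimeWarning: Mean of empty slice.
  wc=W[:,:2].mean(0);_,_,vt=np.linalg.svd(W[:,:2]-wc);ax=vt[0]
  ret = um.true_divide(
  return _methods._mean(a, axis=axis, dtype=dtype,
fit.py:21: RuntimeWarning: Mean of empty slice.
  if (E[:,:2].mean(0)-wc)@ax<0: ax=-ax
Traceback (most recent call last):
  File "fit.py", line 23, in <module>
    al=(W[:,:2]-wc)@ax; wc=wc+ax*(np.percentile(al,99)+np.percentile(al,1))/2
                                  ~~~~~~~~~~~~~^^^^^^^
IndexError: index -1 is out of bounds for axis 0 with size 0
```

View pics/w4.png

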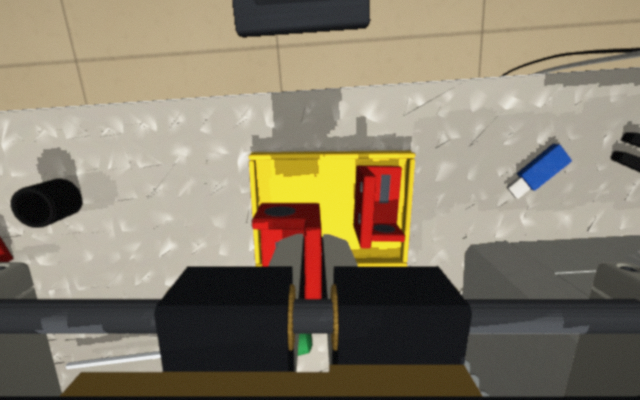

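The bracket hangs upright over the free part of the yellow tray at (290,230), clear of the example at (380,205). Lowering it now.

```bash
python3 -m handwheel '0 0 -0.08 0 0 0;0 0 -0.14 0 0 0;0 0 -0.18 0 0 0;0 0 -0.2 0 0 0;0 0 -0.207 0 0 0' && python3 -m handwheel '0 0 -0.004 0 0 0;0 0 -0.008 0 0 0;0 0 -0.011 0 0 0;0 0 -0.011 0 0 0' && python3 yaw.py
```

```text
t: 5.15
tool_pos: [0.4471, 0.0094, 0.0186]
orientation: [-0.101, -3.139, -0.0]
force: [-0.9, 0.1, -1.1]
opening: 0.008
t: 5.55
tool_pos: [0.4481, 0.0098, 0.0164]
orientation: [0.099, 3.139, -0.0]
force: [0.7, -0.1, 1.7]
opening: 0.0078
[0.4481 0.0098 0.0164] jaw yaw 86.37 zaxis [ 0.001 -0.    -1.   ] op 0.0078013268820308615 F [ 0.7 -0.1  1.7] 5.55
```

```bash
python3 -m handwheel '0 0 -0.002 0 0 0;0 0 -0.002 0 0 0;0 0 -0.002 0 0 0;0 0 -0.002 0 0 0' 0.62 && python3 -m handwheel '0 0 0.08 0 0 0;0 0 0.2 0 0 0;0 0 0.35 0 0 0;0 0 0.48 0 0 0;-0.0 -0.15 0.48 0 0 0' && python3 yaw.py; python3 look.py w5; python3 fit.py w5 2>&1 | grep -E "==>|bracket|wall|rim|yellow"
```

```text
t: 5.95
tool_pos: [0.4474, 0.0098, 0.0152]
orientation: [-0.1, -3.14, 0.0]
force: [0.1, -0.0, -0.1]
opening: 0.0174
t: 6.45
tool_pos: [0.4515, -0.0327, 0.166]
orientation: [0.09, 3.13, 0.0]
force: [0.6, -1.4, 0.6]
opening: 0.0178
[ 0.4515 -0.0327  0.166 ] jaw yaw 86.69 zaxis [ 0.011 -0.    -1.   ] op 0.017781216000951176 F [ 0.6 -1.4  0.6] 6.45
[ 0.45146058 -0.03269887  0.16596084] 0.017781216000951176 6.45
bracket [385 144] base 0.004
   wall [438.8  45.1] [ 8.4 48.2] 85.4 med [437.7  44.8  44.9]
  ==> right len 0.0482 wall centre [0.4389 0.0447] centre [0.44   0.0577] yaw deg -4.7
bracket [326 155] base 0.004
   wall [448.2   9. ] [ 7.1 48.4] 86.4 med [446.7   9.   45. ]
  ==> right len 0.0484 wall centre [0.4481 0.009 ] centre [ 0.4474 -0.004 ] yaw deg 177.1
bracket [ 43 187] base 0
   wall [ 477.3 -264.6] [ 7.9 50.1] 14.0 med [ 476.8 -262.9   40.9]
  ==> left len 0.0501 wall centre [ 0.4773 -0.2646] centre [ 0.4647 -0.2678] yaw deg -75.7
bracket [  0 195] base 0
   wall [0. 0.] [0. 0.] 0.0 med [nan nan nan]
```

View pics/w5.png

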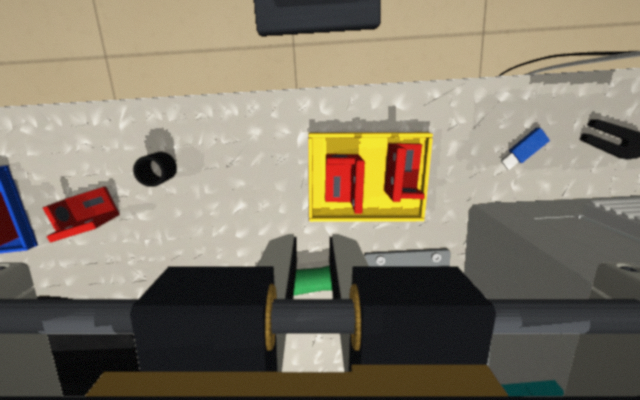

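The right-hand bracket stands on the floor of the yellow tray: the fitted wall top is 45 mm, and it shows at (343,182). Next is the left one, held by its end plate because a wall pinch would bring the gripper body within 4 mm of the monitor.

```bash
python3 -m handwheel '0.057 -0.852 -0.1 0 0 0.2;0.057 -0.852 -0.25 0 0 0.387;0.057 -0.852 -0.25 0 0 0.387;0.057 -0.852 -0.25 0 0 0.387;0.057 -0.852 -0.25 0 0 0.387' 0.44 && python3 -m handwheel '0.01 -0.13 0 0 0 0;0.01 -0.13 0 0 0 0;0.01 -0.13 0 0 0 0;0.01 -0.13 0 0 0 0'; python3 yaw.py; python3 look.py w6; python3 fit.py w6 2>&1 | grep -E "==>|bracket|end|wall|rim|blue"
```

```text
t: 7.0
tool_pos: [0.4623, -0.2644, 0.0925]
orientation: [0.377, -3.119, -0.0]
force: [1.0, -0.1, 0.1]
opening: 0.0261
t: 7.4
tool_pos: [0.4655, -0.3006, 0.0932]
orientation: [0.377, -3.118, -0.001]
force: [0.1, -0.1, 0.7]
opening: 0.0263
[ 0.4655 -0.3006  0.0932] jaw yaw 103.79 zaxis [-0.001  0.001 -1.   ] op 0.026312931300066456 F [ 0.1 -0.1  0.7] 7.4
[ 0.46554464 -0.30055207  0.09315072] 0.026312931300066456 7.4
bracket [199 156] base 0.004
   wall [ 466.7 -352.4] [49.5  8.4] 3.3 med [ 464.9 -352.1   44.9]
   end [ 471.5 -355.3] [27.6 57.3] 64.8 med [ 489.1 -366.3   33. ]
  ==> left len 0.0495 wall centre [ 0.4663 -0.3521] centre [ 0.467 -0.365] yaw deg 3.3
bracket [321 193] base 0.004
   wall [ 474.1 -262.2] [38.6  0. ] 103.5 med [ 474.1 -262.2   42.7]
   end [ 474.1 -267.4] [ 1.2 46.4] 13.7 med [ 473.  -263.2   33.7]
  ==> left len 0.0386 wall centre [ 0.4741 -0.2622] centre [ 0.4614 -0.2652] yaw deg -76.5
blue [  106   102   167   140 14790]
   rim [ 463.7 -401.1] [ 89.3 119.4] 3.4 med [ 448.7 -402.7   13.9]
```

View pics/w6.png

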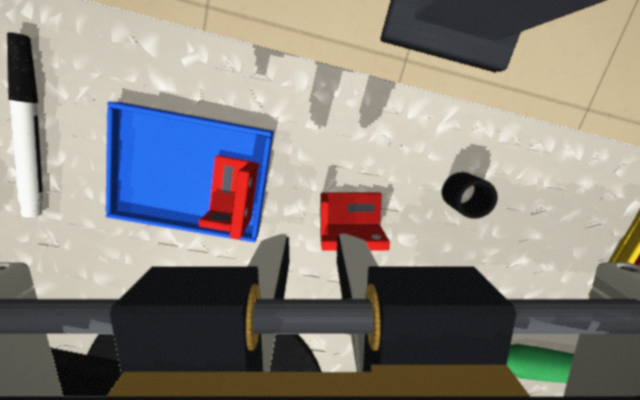

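```bash
python3 -m handwheel '0 0.036 0 0 0 0;0 0.036 -0.08 0 0 0;0 0.036 -0.18 0 0 0;0 0.036 -0.24 0 0 0;0 0.036 -0.262 0 0 0' && python3 -m handwheel '0 0 0 0 0 0;0 0 0 0 0 0' && python3 yaw.py
```

```text
t: 7.95
tool_pos: [0.4645, -0.2881, 0.0128]
orientation: [0.379, -3.116, -0.004]
force: [-0.1, 0.3, -0.3]
opening: 0.0259
t: 8.15
tool_pos: [0.4665, -0.2907, 0.0161]
orientation: [-0.378, 3.118, -0.002]
force: [0.9, 0.3, -0.0]
opening: 0.026
[ 0.4665 -0.2907  0.0161] jaw yaw 103.82 zaxis [ 0.001 -0.001 -1.   ] op 0.026015125134087165 F [ 0.9  0.3 -0. ] 8.15
```

```bash
python3 -m handwheel '0 0 -0.005 0 0 0;0 0 -0.005 0 0 0;0 0 -0.005 0 0 0;0 0 -0.005 0 0 0;0 0 -0.005 0 0 0' 1 40 && python3 yaw.py && python3 -m handwheel '0 0 0.05 0 0 0;0 0 0.12 0 0 0;0 0 0.23 0 0 0;0 0 0.23 0 0 0' && python3 yaw.py; python3 look.py w7
```

```text
t: 8.65
tool_pos: [0.4661, -0.2911, 0.014]
orientation: [-0.377, 3.118, -0.001]
force: [-0.7, 0.7, 4.9]
opening: 0.0053
[ 0.4661 -0.2911  0.014 ] jaw yaw 103.77 zaxis [ 0.001 -0.001 -1.   ] op 0.005298182797774166 F [-0.7  0.7  4.9] 8.65
t: 9.05
tool_pos: [0.4685, -0.2929, 0.0882]
orientation: [-0.376, 3.113, -0.009]
force: [1.0, -1.3, -0.5]
opening: 0.0059
[ 0.4685 -0.2929  0.0882] jaw yaw 103.78 zaxis [ 0.006 -0.005 -1.   ] op 0.005935824840550558 F [ 1.  -1.3 -0.5] 9.05
[ 0.46849312 -0.29286973  0.08817946] 0.005935824840550558 9.05
```

View pics/w7.png

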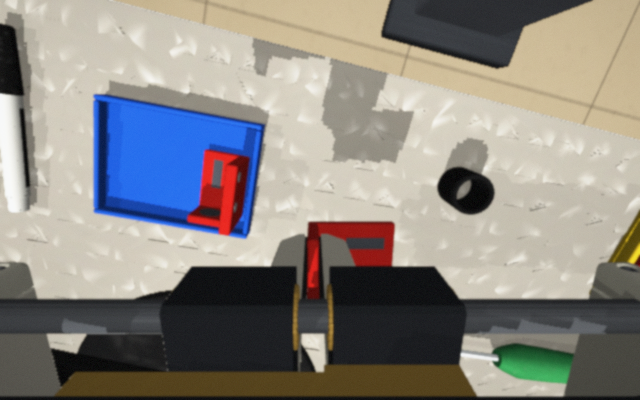

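```bash
python3 -m handwheel '0 0 0 0 0 0;0 0 0 0 0 0' >/dev/null; python3 yaw.py; python3 look.py w8; python3 - <<'E'
from h import *
z=np.load("w8.npz");P=cloud(z["d"],z["K"],z["T"]);h,s,v=cv2.split(cv2.cvtColor(z["p"],cv2.COLOR_RGB2HSV))
m=((h<8)|(h>172))&(s>120);m[:,:300]=0;m[:190]=0
q=P[m&(z["d"]>0)];print(len(q),np.round(np.percentile(q,[2,50,98],axis=0),3))
f=q[(q[:,1]>-.283)]
hh,e=np.histogram(f[:,2],bins=np.arange(.05,.12,.002));print(hh)
pk=e[hh.argmax()]
f=f[abs(f[:,2]-pk-.001)<.006];c=f.mean(0);n=np.linalg.svd(f-c,full_matrices=False)[2][2];print(c,n)
E
```

```text
[ 0.4648 -0.2901  0.0811] jaw yaw 103.78 zaxis [-0.002  0.001 -1.   ] op 0.0057447137354847645 F [-0.6 -0.7 -1.1] 9.3
[ 0.46482134 -0.29008814  0.08110409] 0.0057447137354847645 9.3
2984 [[ 0.443 -0.295  0.07 ]
 [ 0.456 -0.272  0.073]
 [ 0.478 -0.245  0.121]]
[  0   0   0   0   0   0   0   0   0  39 776 975   0   0   0   0   0   1
   0   1   0   0   0   0   0   0   1   0   0   1   0   1   0   0]
[ 0.45568933 -0.26016957  0.07200698] [-0.01657276 -0.0037205   0.99985574]
```

```bash
python3 -m handwheel '-0.013 -0.12 0 0 0 0;-0.013 -0.25 0 0 0 -0.1;-0.013 -0.38 0 0 0 -0.2;-0.013 -0.46 0 0 0 -0.231;-0.013 -0.498 0 0 0 -0.231' && python3 -m handwheel '0 0 0 0 0 0;0 0 0 0 0 0;0 0 0 0 0 0' && python3 yaw.py; python3 look.py w9; python3 fit.py w9 2>&1 | grep -E "==>|bracket|rim|blue"
```

```text
t: 9.85
tool_pos: [0.4608, -0.4417, 0.081]
orientation: [0.09, -3.139, -0.002]
force: [0.3, -0.6, -0.6]
opening: 0.0055
t: 10.15
tool_pos: [0.4619, -0.4385, 0.0819]
orientation: [0.095, -3.14, -0.002]
force: [0.5, 0.7, -1.8]
opening: 0.0056
[ 0.4619 -0.4385  0.0819] jaw yaw 93.47 zaxis [-0.001  0.001 -1.   ] op 0.005582123878253761 F [ 0.5  0.7 -1.8] 10.15
[ 0.46192421 -0.43853913  0.08192579] 0.005582123878253761 10.15
bracket [306 192] base 0.004
  ==> left len 0.0494 wall centre [ 0.4658 -0.3529] centre [ 0.4667 -0.3659] yaw deg 4.1
blue [ 282  157  165   82 9007]
   rim [ 449.3 -402.3] [ 61.  118.6] 3.4 med [ 422.8 -415.3   13.9]
```

View pics/w9.png

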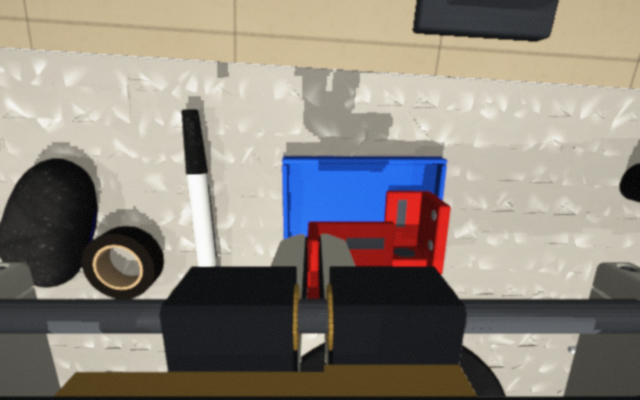

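```bash
python3 -m handwheel '0 0 -0.08 0 0 0;0 0 -0.14 0 0 0;0 0 -0.18 0 0 0;0 0 -0.195 0 0 0;0 0 -0.2 0 0 0' && python3 -m handwheel '0 0 -0.003 0 0 0;0 0 -0.006 0 0 0;0 0 -0.009 0 0 0;0 0 -0.009 0 0 0' && python3 yaw.py
```

```text
t: 10.7
tool_pos: [0.4618, -0.4396, 0.0221]
orientation: [0.094, -3.14, -0.001]
force: [0.1, -0.8, -0.7]
opening: 0.0054
t: 11.1
tool_pos: [0.462, -0.4404, 0.0201]
orientation: [-0.093, 3.14, -0.001]
force: [-0.1, -0.1, -0.1]
opening: 0.0056
[ 0.462  -0.4404  0.0201] jaw yaw 93.38 zaxis [ 0. -0. -1.] op 0.005580084930722872 F [-0.1 -0.1 -0.1] 11.1
```

```bash
python3 -m handwheel '0 0 -0.003 0 0 0;0 0 -0.005 0 0 0;0 0 -0.005 0 0 0' && python3 -m handwheel '0 0 -0.002 0 0 0;0 0 -0.003 0 0 0;0 0 -0.003 0 0 0' && python3 -m handwheel '0 0 0 0 0 0'
```

```text
t: 11.4
tool_pos: [0.4618, -0.4402, 0.0181]
orientation: [0.093, -3.14, 0.0]
force: [0.1, -0.4, -1.7]
opening: 0.0058
t: 11.7
tool_pos: [0.4619, -0.4403, 0.018]
orientation: [-0.093, 3.14, -0.0]
force: [-2.7, 2.0, 5.0]
opening: 0.0055
t: 11.8
tool_pos: [0.4619, -0.4403, 0.018]
orientation: [-0.093, 3.14, -0.0]
force: [-2.0, 2.1, 5.2]
opening: 0.0055
```

Contact reads about 5 N upward, so I'm releasing the bracket a little and backing off.

```bash
python3 -m handwheel '0 0 0 0 0 0;0 0 0 0 0 0;0 0 0 0 0 0;0 0 0 0 0 0' 0.68 && python3 -m handwheel '0 0 0.06 0 0 0;0 0 0.15 0 0 0;0 0 0.3 0 0 0;0 0 0.4 0 0 0;0.03 0.3 0.5 0 0 0' && python3 -m handwheel '0.0 0.55 0.08 0 0 0;0.0 0.55 0.08 0 0 0;0.0 0.55 0.08 0 0 0;0.0 0.55 0.08 0 0 0;0.0 0.55 0.08 0 0 0' -0.2;python3 yaw.py; python3 look.py w10; python3 fit.py w10 2>&1 | grep -E "==>|bracket|wall|end|foot|rim|blue|yel"
```

```text
t: 12.2
tool_pos: [0.4618, -0.4401, 0.0171]
orientation: [0.093, -3.14, -0.0]
force: [0.7, 0.5, -0.0]
opening: 0.0147
t: 12.7
tool_pos: [0.4673, -0.398, 0.159]
orientation: [-0.086, 3.135, -0.012]
force: [0.8, 0.3, 1.0]
opening: 0.0148
t: 13.2
tool_pos: [0.4674, -0.2262, 0.1791]
orientation: [-0.098, 3.138, -0.002]
force: [1.3, -0.6, 0.6]
opening: 0.0503
[ 0.4674 -0.2262  0.1791] jaw yaw 93.56 zaxis [ 0.003 -0.001 -1.   ] op 0.0503103516164532 F [ 1.3 -0.6  0.6] 13.2
[ 0.46737563 -0.22622374  0.17907935] 0.0503103516164532 13.2
bracket [158 151] base 0.004
   wall [ 466.4 -352. ] [49.1  8.2] 3.4 med [ 465.9 -351.6   44.8]
   end [ 472.4 -353.6] [26.4 57.2] 61.8 med [ 488.3 -364.3   33. ]
   foot [ 466.6 -363.8] [44.8 31.6] 3.1 med [ 465.3 -374.9    9.2]
  ==> left len 0.0491 wall centre [ 0.4663 -0.3516] centre [ 0.467  -0.3646] yaw deg 3.1
bracket [504 150] base 0.004
   wall [444.6  26.5] [44.2 58.3] 86.7 med [443.5  39.3  44.8]
   end [444.8  26.1] [50.6 87.1] 5.3 med [436.7   6.5  33.2]
   foot [446.1  11.3] [49.1 70.1] 6.6 med [446.4  -3.6   9.2]
  ==> left len 0.0653 wall centre [0.4439 0.026 ] centre [0.4323 0.0201] yaw deg -63.1
bracket [ 85 153] base 0.004
   wall [ 477.4 -416.1] [ 7.2 48.4] 4.6 med [ 477.1 -416.2   44.8]
   end [ 464.2 -417. ] [51.3 25. ] 86.7 med [ 467.3 -438.3   32.9]
   foot [ 464.1 -415.2] [29.3 45.4] 3.7 med [ 463.2 -417.8    9.1]
  ==> left len 0.0484 wall centre [ 0.4771 -0.4158] centre [ 0.4641 -0.4169] yaw deg -85.3
yellow [ 481  129  144   98 5334]
   rim [448.6  22.1] [121.1  89.7] 86.8 med [437.8  18.   14. ]
blue [  78  125  131   86 5694]
   rim [ 463.6 -400.6] [ 88.6 119.7] 3.5 med [ 449.4 -396.3   14. ]
```

View pics/w10.png

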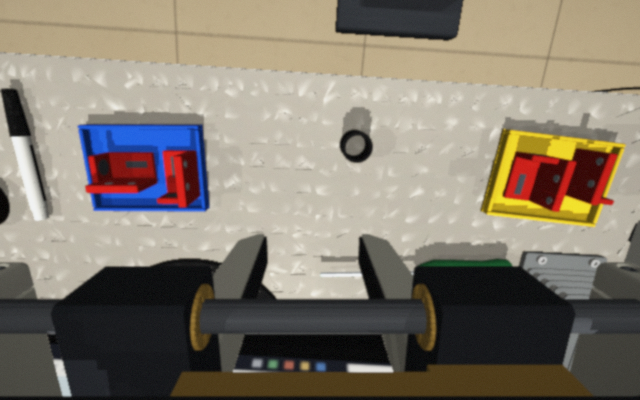

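Both trays hold their two brackets, blue at (143,168) and yellow at (560,178), all upright with wall tops about 45 mm above the table. The arm is clear of everything, so I'm settling it and handing in.

```bash
python3 -m handwheel '0 0 0 0 0 0;0 0 0 0 0 0;0 0 0 0 0 0' && python3 -c "
from plant import robot
print(robot.close_job())"
```

```text
t: 13.55
tool_pos: [0.4662, -0.229, 0.1766]
orientation: [0.09, -3.14, -0.0]
force: [-0.9, 0.1, 0.5]
opening: 0.0556
the job is handed in; nothing more can be done
None
```

I put the loose right-hand bracket in the yellow tray and the loose left-hand bracket in the blue tray, each set down on its foot beside the example. I handed the job in at about 13.6 s of the 54 s allowed; the hand-in gives no verdict.

- **Right-hand bracket:** I pinched it by its long wall. Right after release, the fitted centre was about 26 mm from the tray centre towards the empty end.
- **Left-hand bracket:** I pinched it by its end plate instead of its wall, because a wall pinch would have left only about 4 mm between the gripper body and the monitor. It touched the tray floor at about 5 N before I opened the fingers. The fitted centre is about 16 mm from the tray centre towards the empty end.
- **Last checks:** All four wall tops read about 45 mm above the table, which matches a 42 mm bracket standing on a 4 mm floor. In the pictures the two examples show no movement. I never touched a bystander, but I did not measure their positions again at the end.
- **Failed check:** In the final picture the two brackets in the yellow tray ran together, so the automatic fit there was meaningless ("left", 65 mm long). I relied on the separate fits from just after that bracket was placed, and on the picture.
- **Disagreement with the description:** The yellow example stands turned half round. Its long wall faces the tray's middle and its end plate points towards world +x. It is still right-hand, so the placing was not affected.

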